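# Click the gold watch round to the customer

## Robot

A 6-joint arm with a two-finger parallel gripper is mounted at the origin on the work surface. World frame = base frame: x ahead of the robot, y to its left, z up, the work surface at z = 0. Lengths are in m, angles in rad, forces in N, time in s.
With the tool pointing down it reaches from about 0.35 to 0.775 m from the base axis. Payload 5.5 kg.
Tool frame: the origin (TCP) lies midway between the tips of the shut fingers; the grasp point (between the pads) lies 19 mm behind it; z points along the fingers, y is the line along which they close (so a half turn about z gives the same grasp; the last joint's range is limited). The gripper opens to 85 mm and grips with 20 to 120 N. Pads are 22 mm wide; open, the fingers measure 114 mm over their backs; the gripper's body (76 mm by 85 mm) begins 54 mm behind the grasp point. The pads swing forward as they close: fully open they stand 13 mm farther back than shut.
Start: joints at [0.996, 0.313, 0.046, 1.304, 0, 1.431], TCP at [0.242, 0.522, 0.231] pointing down, gripper open.
Joint ranges: [-2.76, 2.76], [-0.86, 1.69], [-1.03, 1.26], [-2.2, 2.34], [-1.47, 1.5], [-3.14, 3.14]. Speed limits (rad/s): [2.57, 2.57, 3.14, 3.14, 3.14, 3.14].

## Interface

Orientations are given as a unit quaternion [w, x, y, z].
In Python, from workcell import env gives the robot as it stands. The module is installed in compiled form; this text tells all that it offers.
- The arm moves only by the tool servo_tool, never from a script. Its argument "increments" is a list of rows, each an object of numbers: "grip": the closure, from 0 (fully open) to 1 (shut); "x", "y", "z": the shift along the tool's x, y, z in mm; "roll": the turn about the tool's z in degrees. In form: [{"grip": .., "x": .., "y": .., "z": .., "roll": ..}, ...]. A call has 1 to 5 rows; each row shifts and turns the commanded pose from where the row before left it, along the tool's axes as they then stand; what a row does not reach is not made up. A row lasts 1/12 s, in which the tool goes at most 41.7 mm and 7.16 degrees, less where a joint would pass 70% of its speed; a pose out of reach is approached as far as the arm can. A call is refused whole if a number of a shift passes 41.7 or a number of a turn 7.16, either way. A call with a gripper value outside its range is refused whole. The fingers move at their own pace and stop on an object; "grip_force" is the grip in N (left out, the last holds). Time passes only in rows, so rows that do not move let the fingers close. It gives the time, the measured TCP pose, the force, the opening and the grip force at its end, in the units of the state.
- env.get_state(): the state, without advancing time (a new reading comes with each control period).
- env.read_camera(name): name is "side" or "top" or "wrist"; returns the picture (480x640x3 uint8, red, green, blue); there is no depth.
- env.get_calibration(name): a dict with "vertical_fov" (degrees; the focal length in pixels is half the picture's height over the tangent of half this angle, whatever the lens; pixels are square), "cx", "cy" (the principal point, pixels), "rvec" (rotation vector, rad) and "tvec" (3), from world to camera coordinates, as OpenCV has them; the wrist camera has in their place "tool_from_camera" (4x4, takes a point from camera to tool coordinates, whose origin is the TCP and whose axes are the flange's). Camera axes: x right, y down, z forward; pixel columns grow to the right and rows downward; lengths in m; the calibration is good to about 2 mm. A picture is of the moment at which its call begins: read the wrist's pose just before it. get_calibration takes no time and is no camera call.
- env.hand_in(): hands the job in; it is judged then, once.
The state is a dict: "clock": time; "joint_pos": joint angles; "qvel": joint speeds; "tau": joint torques, N m; "tcp_pos": TCP position; "orientation": TCP orientation; "wrist_force": force on the tool from outside, world axes, zero at the start; "ft_torque": the same for the moment, N m; "finger_gap": finger opening in m; "grip_force": force on a finger pad.
Only numpy, scipy, OpenCV 4.12 (cv2) and the standard library are available. Lean on these libraries where they do the work, as an engineer would, in place of code of your own. Each camera call takes 0.05 s, during which the arm holds its last target. There are 200 camera calls.

## Task

A customer wants to see the gold watch. Turn the click-stop display stand until the gold watch stands at the white marker, and leave it settled in its click there. Do not touch the watches or take them out of their pockets, and leave the bottles and the gift box alone.

Things in the scene. Friction and masses are not known exactly. Their poses are not given: they have to be found in the camera images.
- stand: Base of the watch display stand: round, black and dark steel, 210 mm across, 48 mm high, fixed to the stall; it carries the turning disc. Origin at the centre of its underside, on the upright turning axis; its +x axis points to the white marker on the customer's side.
- marker (a point): Top of the white upright marker, fixed to the stand just outside the disc's rim on the customer's side: 172 mm from the turning axis, 58 mm above the stall, 30 mm wide, joined to the base by a white arm under the disc.
- disc (a point): Centre of the disc's upper face, 62 mm above the stall; turns with it. Pale wooden disc 300 mm across with six pockets (grey felt ringed by six steel studs 8 mm thick and high) centred 105 mm from the axis, 60 degrees apart; five hold a watch, one is empty. Its x axis points at a pocket; at the start that pocket is at the marker and holds the black watch.
- customer_spot (a point): Fixed point of the stand, level with the disc's upper face, 105 mm from the axis towards the white marker: the centre of the pocket that stands at the marker when the disc is in a click.
- turntable (a joint): Angle of the disc about its upright axis (rad), 0 at the start, growing anticlockwise seen from above. It clicks in every 60 degrees (1.047 rad) either way: about 0.25 N m at most turns it out of a click; let go, it moves by itself to the nearest click within about a second. It turns up to 6.2 rad either way.
- handle (a point): Centre of the handle, a black upright slab turning with the disc: 76 mm long (its x axis), 20 mm thick (y), 32 mm high (z), on a 20 mm steel stem on the disc's axis. The point is 157 mm above the stall; slab top 173 mm, underside 141 mm, clear above the watches (tops at 112 mm). At the start its length points at the marker.
- watch_gold: Wrist watch (all gold: gold strap, case and dial) on a cream cushion with a round white foot 60 mm across; 50 mm high in all, dial up, 40 mm case, 80 to 150 g. Loose, standing in a pocket of the disc with about 2 mm play, turned any way round. Origin at the centre of the foot's underside.
- watch_silver: Wrist watch (bare steel strap and case, white dial) on a cream cushion with a round white foot 60 mm across; 50 mm high in all, dial up, 40 mm case, 80 to 150 g. Loose, standing in a pocket of the disc with about 2 mm play, turned any way round. Origin at the centre of the foot's underside.
- watch_blue: Wrist watch (blue strap and case, white dial) on a cream cushion with a round white foot 60 mm across; 50 mm high in all, dial up, 40 mm case, 80 to 150 g. Loose, standing in a pocket of the disc with about 2 mm play, turned any way round. Origin at the centre of the foot's underside.
- watch_green: Wrist watch (green strap and case, black dial) on a cream cushion with a round white foot 60 mm across; 50 mm high in all, dial up, 40 mm case, 80 to 150 g. Loose, standing in a pocket of the disc with about 2 mm play, turned any way round. Origin at the centre of the foot's underside.
- watch_black: Wrist watch (black strap and case, white dial) on a cream cushion with a round white foot 60 mm across; 50 mm high in all, dial up, 40 mm case, 80 to 150 g. Loose, standing in a pocket of the disc with about 2 mm play, turned any way round. Origin at the centre of the foot's underside.
- bottle_blue_1: Blue bottle with blue cap, 54 mm across, 160 mm high. Bystander, standing beside the stand, not to be disturbed. Origin at the centre of its underside.
- bottle_blue_2: Blue bottle with blue cap, 54 mm across, 160 mm high. Bystander, standing beside the stand, not to be disturbed. Origin at the centre of its underside.
- bottle_green: Green bottle with green cap, 52 mm across, 150 mm high. Bystander, standing beside the stand, not to be disturbed. Origin at the centre of its underside.
- gift_box: Cardboard gift box with red lid, 104 x 84 x 55 mm. Bystander, standing beside the stand, not to be disturbed. Origin at the centre of its underside.
Things that resemble listed ones, but are neither listed nor needed, are in the scene too. Leave any brown or purple look-alike of the watch_silver alone.

How it is judged:
By the outcome, as a careful person would: the job done as asked, in the order asked, and still so for the second after the job is handed in, with the robot touching nothing.
It also fails if it takes over 48 s, if anything falls off the work surface, if the arm or the gripper's body presses on something with over 40 N, if the wrist force passes 120 N, or if a joint passes its speed limit or range.

## Working session

There is one attempt and no reset: what is moved stays moved. The work goes in short steps, Python scripts to look and compute and a tool call to move; the robot and the scene stay as the last step left them, time stands still between calls to the robot, and variables do not carry over. Pictures are saved under pics/ and viewed, at most 10 in all, crops included, and the job is handed in when it is done.

Besides the shell and the picture viewer there is one more tool, called after "Call:" as name([rows], argument=value, ...), one row to a line, values as JSON. servo_tool: Moves the arm, as the interface text tells. Its arguments: {"type":"object","properties":{"increments":{"type":"array"},"grip_force":{"type":"number"}},"required":["increments"]}

```bash
mkdir -p pics; cat > h.py <<'E'
import numpy as np, cv2
from workcell import env
def cal(n):
    c=env.get_calibration(n); f=240/np.tan(np.radians(c["vertical_fov"])/2)
    K=np.array([[f,0,c["cx"]],[0,f,c["cy"]],[0,0,1.]]); return c,K
def ray(n,u,v,z):
    c,K=cal(n); R=cv2.Rodrigues(np.array(c["rvec"],float))[0]; t=np.array(c["tvec"],float).ravel()
    o=-R.T@t; d=R.T@np.linalg.inv(K)@np.array([u,v,1.]); return o+d*(z-o[2])/d[2]
def proj(n,p):
    c,K=cal(n); return cv2.projectPoints(np.array([p],float),np.array(c["rvec"],float),np.array(c["tvec"],float),K,None)[0].ravel()
E
python3 - <<'E'
from h import *
for n in("top","side"):
    cv2.imwrite(f"pics/{n}0.png",env.read_camera(n)[:,:,::-1]); print(env.get_calibration(n))
print(env.get_state())
E
```

```text
{'vertical_fov': 48.56585680034696, 'cx': 315.74595286419, 'cy': 234.49037912639415, 'rvec': array([ 2.10540193, -2.16574768,  0.16544762]), 'tvec': array([0.0206381 , 0.55096984, 1.31981791])}
{'vertical_fov': 45.111916868385606, 'cx': 316.02942760568953, 'cy': 242.99938271839312, 'rvec': array([ 2.36454771, -0.77553791,  0.24947324]), 'tvec': array([-0.43864877,  0.34002688,  1.34659354])}
{'clock': 0.1, 'joint_pos': array([ 9.96397453e-01,  3.13906134e-01,  4.51124360e-02,  1.30359911e+00,
       -3.36196398e-05,  1.43120754e+00]), 'qvel': array([-2.20051897e-05, -2.53974904e-03,  3.83420726e-03,  9.44468646e-05,
       -4.80596903e-04, -2.66038483e-04]), 'tau': array([ 3.81222446e-03, -4.81725597e+01,  2.99244869e+01,  1.26621587e-02,
       -7.72029898e-05, -1.55300690e-06]), 'tcp_pos': array([0.24197922, 0.52111231, 0.23051706]), 'orientation': array([-2.63202607e-04,  2.15696399e-01,  9.76460151e-01, -7.53787371e-04]), 'wrist_force': array([ 0.41329563, -0.18585144,  0.10400469]), 'ft_torque': array([ 0.04598037, -0.0249522 ,  0.00676381]), 'grip_force': 0.0, 'finger_gap': 0.08541268409268055}
```

View pics/top0.png

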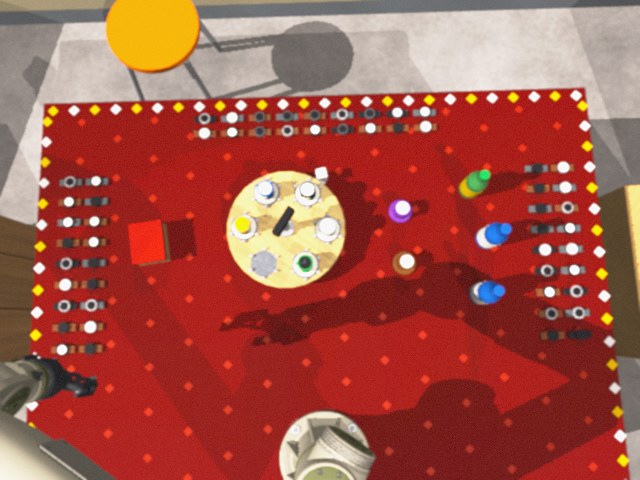

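View pics/side0.png

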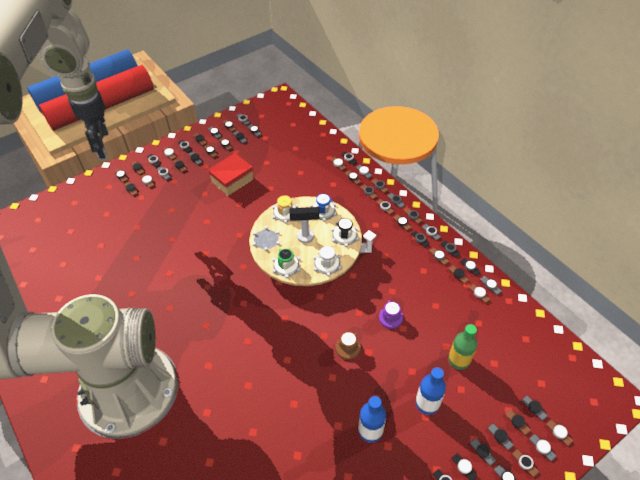

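The top view shows the gold watch at (243,227), the marker at (321,174), and the handle at (284,221). Black is at the marker. Anticlockwise from it come blue (266,192), gold, the empty pocket (263,263), green (305,264) and silver (328,229). Possible confusions for gold are the silver watch at (328,229), the brown look-alike at (404,262) and the purple one at (401,210). Only (243,227) is yellow-gold.

```bash
python3 - <<'E'
from h import *
im=cv2.imread("pics/top0.png"); hsv=cv2.cvtColor(im,cv2.COLOR_BGR2HSV)
roi=np.zeros(im.shape[:2],np.uint8); cv2.circle(roi,(286,229),62,255,-1)
wood=cv2.inRange(hsv,(12,30,120),(35,255,255))&roi
c=max(cv2.findContours(cv2.morphologyEx(wood,cv2.MORPH_CLOSE,np.ones((25,25))),0,2)[0],key=cv2.contourArea)
e=cv2.fitEllipse(cv2.convexHull(c)); print("disc px",e); C=ray("top",*e[0],.060); print("C",C, "diam",e[1])
M=ray("top",321.5,173,.058); d=M-C; print("marker",M,"r",np.hypot(*d[:2]),np.degrees(np.arctan2(d[1],d[0])))
hr=np.zeros_like(roi); hr[202:240,268:300]=255
bl=cv2.inRange(hsv,(0,0,0),(180,255,60))&hr
n,l,s,ce=cv2.connectedComponentsWithStats(bl); k=1+s[1:,4].argmax(); 
r=cv2.minAreaRect(np.argwhere(l==k)[:,::-1].astype(np.float32)); print("handle px",r,s[k])
H=ray("top",*r[0],.165); P=np.array([ray("top",*q,.17) for q in cv2.boxPoints(r)]);print("H",H)
L=[P[(i+1)%4]-P[i] for i in range(2)]
for q in L: print(np.hypot(*q[:2]),np.degrees(np.arctan2(q[1],q[0])))
for nme,u,v in(("black",307,190),("gold",243,225),("blue",266,190),("green",305,264),("silver",328,228)):
    p=ray("top",u,v,.105)-C; print(nme,np.hypot(*p[:2]),np.degrees(np.arctan2(p[1],p[0])))
cr=cv2.resize(im[155:305,206:366],None,fx=4,fy=4,interpolation=2); si=cv2.imread("pics/side0.png")[180:300,235:395]
a=cr[:, :]; b=cv2.resize(si,None,fx=4,fy=4,interpolation=2)
cv2.imwrite("pics/crop.png",cv2.resize(np.hstack([a[:480,:400],b[:480,:400]]),(800,480)))
x,y,z=None,None,None
s=env.get_state();from scipy.spatial.transform import Rotation as Ro
w,*v=s["orientation"];print(Ro.from_quat([*v,w]).as_matrix())
E
```

```text
disc px ((285.6954040527344, 229.1433563232422), (117.3358383178711, 119.45662689208984), 73.06443786621094)
C [0.56472817 0.08090842 0.06      ] diam (117.3358383178711, 119.45662689208984)
marker [ 0.70965375 -0.01430327  0.058     ] r 0.1734032503770028 -33.30369539077065
handle px ((285.4303283691406, 222.56854248046875), (2.8442721366882324, 28.300514221191406), 31.4295654296875) [277 210  16  25  52]
H [0.56218879 0.07493881 0.165     ]
0.06656762221894959 -32.225697127718426
0.006725956839231118 -123.47458652382163
black 0.10610611717375334 -32.761943125176224
gold 0.10220052746083484 86.87409486066137
blue 0.10235009370576113 25.692201384938954
green 0.10638176178731186 -153.20980069279022
silver 0.10680981358344753 -94.27006526835409
[[-9.06949988e-01  4.21237481e-01 -8.39192158e-04]
 [ 4.21238274e-01  9.06948990e-01 -1.35854295e-03]
 [ 1.88835271e-04 -1.58563037e-03 -9.99998725e-01]]
```

View pics/crop.png

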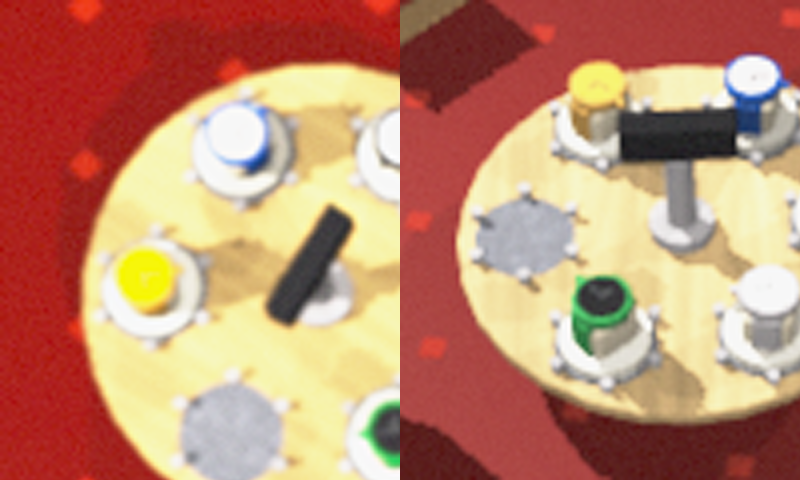

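The crop confirms the gold watch: gold dial and strap, at +120° (87° against the marker's −33°). So the disc must turn 120° clockwise. I'll go above the handle first.

Call:
servo_tool([
  {"grip": 0,"x": -15,"y": -8,"z": 0,"roll": 0},
  {"grip": 0,"x": -30,"y": -16.5,"z": 0,"roll": 0},
  {"grip": 0,"x": -30,"y": -16.5,"z": 0,"roll": 0},
  {"grip": 0,"x": -30,"y": -16.5,"z": 0,"roll": 0},
  {"grip": 0,"x": -30,"y": -16.5,"z": 0,"roll": 0},
])

```text
clock: 0.52
tcp_pos: [0.3338, 0.3962, 0.2308]
orientation: [-0.0, 0.215, 0.977, -0.0]
wrist_force: [-0.2, 0.6, -0.3]
finger_gap: 0.0852
grip_force: 0.0
```

Call:
servo_tool([
  {"grip": 0,"x": -30,"y": -16.5,"z": 0,"roll": 0},
  {"grip": 0,"x": -30,"y": -16.5,"z": 0,"roll": 0},
  {"grip": 0,"x": -30,"y": -16.5,"z": 0,"roll": 0},
  {"grip": 0,"x": -30,"y": -16.5,"z": 0,"roll": 0},
  {"grip": 0,"x": -30,"y": -16.5,"z": 0,"roll": 0},
])

```text
clock: 0.93
tcp_pos: [0.4352, 0.258, 0.231]
orientation: [-0.0, 0.216, 0.976, -0.0]
wrist_force: [-0.3, 0.2, -0.0]
finger_gap: 0.0856
grip_force: 0.0
```

Call:
servo_tool([
  {"grip": 0,"x": -30,"y": -16.5,"z": 0,"roll": 0},
  {"grip": 0,"x": -30,"y": -16.5,"z": 0,"roll": 0},
  {"grip": 0,"x": -30,"y": -16.5,"z": 0,"roll": 0},
  {"grip": 0,"x": -30,"y": -16.5,"z": 0,"roll": 0},
  {"grip": 0,"x": -30,"y": -16.5,"z": 0,"roll": 0},
])

```text
clock: 1.35
tcp_pos: [0.5366, 0.1199, 0.2309]
orientation: [-0.0, 0.216, 0.976, -0.0]
wrist_force: [0.6, -0.0, 0.7]
finger_gap: 0.0854
grip_force: 0.0
```

Call:
servo_tool([
  {"grip": 0,"x": -22,"y": -12,"z": 0,"roll": 0},
  {"grip": 0,"x": -21,"y": -12,"z": 0,"roll": 0},
  {"grip": 0,"x": 0,"y": 0,"z": 0,"roll": 4},
  {"grip": 0,"x": 0,"y": 0,"z": 0,"roll": 4},
  {"grip": 0,"x": 0,"y": 0,"z": 0,"roll": 0},
])

```text
clock: 1.77
tcp_pos: [0.5649, 0.0809, 0.2305]
orientation: [-0.001, 0.285, 0.959, -0.0]
wrist_force: [0.5, -0.6, 0.9]
finger_gap: 0.0855
grip_force: 0.0
```

```bash
python3 - <<'E'
from h import *
for _ in range(3): s=env.get_state(); im=env.read_camera("wrist")
print(s["clock"],s["tcp_pos"],s["orientation"],s["joint_pos"],s["wrist_force"])
cv2.imwrite("pics/w1.png",im[:,:,::-1]); print(env.get_calibration("wrist"))
E
```

```text
1.8667 [0.56468818 0.08161319 0.23089009] [-4.39905014e-04  2.82383897e-01  9.59301378e-01 -8.10840100e-05] [2.80550928e-03 3.05356602e-01 3.41762271e-02 1.30050548e+00
 9.53721432e-05 5.75362001e-01] [-0.23050326 -0.54796122 -0.38747204]
{'vertical_fov': 58.44336271820094, 'cx': 326.46216781533735, 'cy': 236.70112592103857, 'tool_from_camera': array([[ 5.48540135e-04, -9.57503583e-01, -2.88420851e-01,
         7.51885194e-02],
       [ 9.99998828e-01,  9.37449902e-04, -1.21028749e-03,
        -1.12008258e-03],
       [ 1.42923471e-03, -2.88419849e-01,  9.57502975e-01,
        -1.42363697e-01],
       [ 0.00000000e+00,  0.00000000e+00,  0.00000000e+00,
         1.00000000e+00]])}
```

View pics/w1.png

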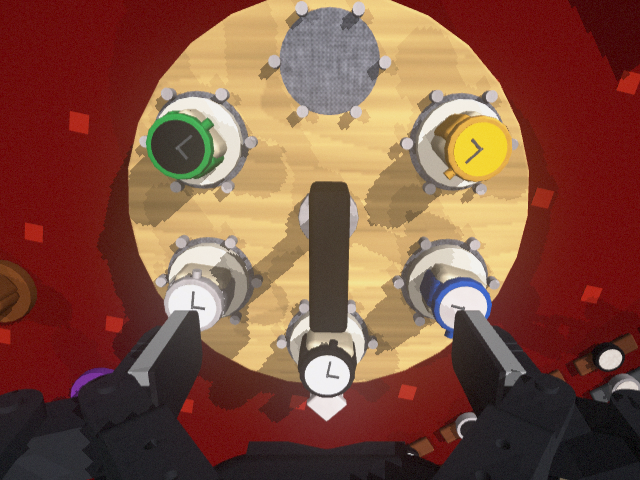

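The wrist view shows the handle slab upright at columns 308–349, rows 182–332, between the open fingers, with the marker at (326,408) and gold at (478,150). I'll measure the remaining offset.

```bash
python3 - <<'E'
from h import *
c,K=cal("wrist"); T=np.array(c["tool_from_camera"]); s=env.get_state()
def wr(u,v,z):
    d=T[:3,:3]@np.linalg.inv(K)@np.array([u,v,1.]); o=T[:3,3]; zt=s["tcp_pos"][2]-z; return o+d*(zt-o[2])/d[2]
hsv=cv2.cvtColor(cv2.imread("pics/w1.png"),cv2.COLOR_BGR2HSV)
m=np.zeros((480,640),np.uint8); m[178:328,300:358]=cv2.inRange(hsv,(0,0,0),(180,255,75))[178:328,300:358]
for v in (195,220,300,320): 
    x=np.flatnonzero(m[v]); print(v,x.min(),x.max(),wr(x.min(),v,.173)*1e3,wr(x.max(),v,.173)*1e3)
print(wr(329,182,.173)*1e3,wr(329,332,.173)*1e3, wr(326,408,.058)*1e3, wr(329,212,.064)*1e3)
E
```

```text
195 311 347 [35.45882    -8.71308191 58.03395295] [35.47301232  8.34811835 58.03395295]
220 309 348 [23.22648731 -9.79792756 58.03395295] [23.24376934  9.00574524 58.03395295]
300 310 347 [-18.93356919  -9.75917986  58.03395295] [-18.91053076   9.12873757  58.03395295]
320 310 345 [-30.25969369  -9.8783125   58.03395295] [-30.23611073   8.25522468  58.03395295]
[41.66241456 -0.19593305 58.03395295] [-3.72055869e+01 -1.81216389e-02  5.80339530e+01] [-175.94222494   -1.83643505  173.03395295] [  1.09050611   0.35708751 167.03395295]
```

Centred within 2 mm and aligned. Descend and grip.

Call:
servo_tool([
  {"grip": 0,"x": 1.5,"y": 0,"z": 20,"roll": 0},
  {"grip": 0,"x": 0,"y": 0,"z": 25,"roll": 0},
  {"grip": 0,"x": 0,"y": 0,"z": 25,"roll": 0},
  {"grip": 0,"x": 0,"y": 0,"z": 16,"roll": 0},
  {"grip": 0,"x": 0,"y": 0,"z": 6,"roll": 0},
], grip_force=60)

```text
clock: 2.33
tcp_pos: [0.5616, 0.0829, 0.1365]
orientation: [-0.002, 0.282, 0.959, -0.001]
wrist_force: [-0.3, -0.5, 0.1]
finger_gap: 0.0851
grip_force: 0.0
```

Call:
servo_tool([
  {"grip": 0.5,"x": 0,"y": 0,"z": 0,"roll": 0},
  {"grip": 0.7,"x": 0,"y": 0,"z": 0,"roll": 0},
  {"grip": 1,"x": 0,"y": 0,"z": 0,"roll": 0},
  {"grip": 1,"x": 0,"y": 0,"z": 0,"roll": 0},
  {"grip": 1,"x": 0,"y": 0,"z": 0,"roll": 0},
])

```text
clock: 2.75
tcp_pos: [0.5646, 0.0825, 0.1406]
orientation: [0.001, 0.283, 0.959, 0.0]
wrist_force: [0.2, -0.7, -0.5]
finger_gap: 0.0258
grip_force: 0.0
```

Call:
servo_tool([
  {"grip": 1},
  {"grip": 1},
  {"grip": 1},
  {"grip": 1},
])

```text
invalid input at $.increments[0]: expected keys grip, x, y, z, roll
```

Call:
servo_tool([
  {"grip": 1,"x": 0,"y": 0,"z": 0,"roll": 0},
  {"grip": 1,"x": 0,"y": 0,"z": 0,"roll": 0},
  {"grip": 1,"x": 0,"y": 0,"z": 0,"roll": 0},
])

```text
clock: 3.0
tcp_pos: [0.5647, 0.0828, 0.1406]
orientation: [0.001, 0.283, 0.959, 0.001]
wrist_force: [-0.1, 2.4, 5.4]
finger_gap: 0.0193
grip_force: 60.9
```

Gripped at 19–20 mm. Turning gently clockwise (+roll).

Call:
servo_tool([
  {"grip": 1,"x": 0,"y": 0,"z": 0,"roll": 1},
  {"grip": 1,"x": 0,"y": 0,"z": 0,"roll": 2},
  {"grip": 1,"x": 0,"y": 0,"z": 0,"roll": 2},
  {"grip": 1,"x": 0,"y": 0,"z": 0,"roll": 2},
  {"grip": 1,"x": 0,"y": 0,"z": 0,"roll": 3},
])

```text
clock: 3.42
tcp_pos: [0.565, 0.0833, 0.1406]
orientation: [0.001, 0.366, 0.931, 0.001]
wrist_force: [1.7, 4.3, 4.7]
finger_gap: 0.0192
grip_force: 60.9
```

Call:
servo_tool([
  {"grip": 1,"x": 0,"y": 0,"z": 0,"roll": 3},
  {"grip": 1,"x": 0,"y": 0,"z": 0,"roll": 3},
  {"grip": 1,"x": 0,"y": 0,"z": 0,"roll": 3},
  {"grip": 1,"x": 0,"y": 0,"z": 0,"roll": 3},
  {"grip": 1,"x": 0,"y": 0,"z": 0,"roll": 3},
])

```text
clock: 3.83
tcp_pos: [0.5657, 0.0838, 0.1406]
orientation: [0.001, 0.485, 0.875, 0.002]
wrist_force: [4.6, 7.3, 3.8]
finger_gap: 0.0193
grip_force: 60.6
```

Call:
servo_tool([
  {"grip": 1,"x": 0,"y": 0,"z": 0,"roll": 4},
  {"grip": 1,"x": 0,"y": 0,"z": 0,"roll": 4},
  {"grip": 1,"x": 0,"y": 0,"z": 0,"roll": 4},
  {"grip": 1,"x": 0,"y": 0,"z": 0,"roll": 4},
  {"grip": 1,"x": 0,"y": 0,"z": 0,"roll": 4},
])

```text
clock: 4.25
tcp_pos: [0.5667, 0.0842, 0.1406]
orientation: [0.001, 0.63, 0.777, 0.003]
wrist_force: [7.0, 9.0, 1.1]
finger_gap: 0.019
grip_force: 60.4
```

Call:
servo_tool([
  {"grip": 1,"x": 0,"y": 0,"z": 0,"roll": 4},
  {"grip": 1,"x": 0,"y": 0,"z": 0,"roll": 4},
  {"grip": 1,"x": 0,"y": 0,"z": 0,"roll": 4},
  {"grip": 1,"x": 0,"y": 0,"z": 0,"roll": 4},
  {"grip": 1,"x": 0,"y": 0,"z": 0,"roll": 4},
])

```text
clock: 4.67
tcp_pos: [0.5677, 0.0842, 0.1407]
orientation: [0.001, 0.755, 0.656, 0.004]
wrist_force: [11.9, 7.9, -0.9]
finger_gap: 0.0189
grip_force: 60.2
```

Call:
servo_tool([
  {"grip": 1,"x": 0,"y": 0,"z": 0,"roll": 4},
  {"grip": 1,"x": 0,"y": 0,"z": 0,"roll": 4},
  {"grip": 1,"x": 0,"y": 0,"z": 0,"roll": 4},
  {"grip": 1,"x": 0,"y": 0,"z": 0,"roll": 4},
  {"grip": 1,"x": 0,"y": 0,"z": 0,"roll": 4},
])

```text
clock: 5.08
tcp_pos: [0.5688, 0.0839, 0.1406]
orientation: [0.001, 0.857, 0.515, 0.005]
wrist_force: [12.9, 6.4, -4.0]
finger_gap: 0.0192
grip_force: 60.1
```

Call:
servo_tool([
  {"grip": 1,"x": 0,"y": 0,"z": 0,"roll": 4},
  {"grip": 1,"x": 0,"y": 0,"z": 0,"roll": 4},
  {"grip": 1,"x": 0,"y": 0,"z": 0,"roll": 4},
  {"grip": 1,"x": 0,"y": 0,"z": 0,"roll": 3},
  {"grip": 1,"x": 0,"y": 0,"z": 0,"roll": 3},
])

```text
clock: 5.5
tcp_pos: [0.5696, 0.0833, 0.1406]
orientation: [0.001, 0.927, 0.374, 0.006]
wrist_force: [15.9, 4.2, -4.1]
finger_gap: 0.0193
grip_force: 60.0
```

Call:
servo_tool([
  {"grip": 1,"x": 0,"y": 0,"z": 0,"roll": 3},
  {"grip": 1,"x": 0,"y": 0,"z": 0,"roll": 3},
  {"grip": 1,"x": 0,"y": 0,"z": 0,"roll": 3},
  {"grip": 1,"x": 0,"y": 0,"z": 0,"roll": 2},
  {"grip": 1,"x": 0,"y": 0,"z": 0,"roll": 2},
])

```text
clock: 5.92
tcp_pos: [0.57, 0.0827, 0.1406]
orientation: [0.001, 0.964, 0.267, 0.006]
wrist_force: [17.2, 3.0, -5.1]
finger_gap: 0.019
grip_force: 59.9
```

Call:
servo_tool([
  {"grip": 1,"x": 0,"y": 0,"z": 0,"roll": 2},
  {"grip": 1,"x": 0,"y": 0,"z": 0,"roll": 2},
  {"grip": 1,"x": 0,"y": 0,"z": 0,"roll": 0},
  {"grip": 1,"x": 0,"y": 0,"z": 0,"roll": 0},
])

```text
clock: 6.25
tcp_pos: [0.5701, 0.0826, 0.1406]
orientation: [0.001, 0.972, 0.234, 0.006]
wrist_force: [16.9, 2.1, -3.9]
finger_gap: 0.0188
grip_force: 59.8
```

```bash
python3 - <<'E'
from h import *
s=env.get_state(); print(s["joint_pos"],s["ft_torque"],s["orientation"])
cv2.imwrite("pics/w2.png",env.read_camera("wrist")[:,:,::-1])
E
```

```text
[ 4.08673570e-03  3.46731220e-01 -1.32660775e-01  1.07937839e+00
  8.03905806e-04  2.67320366e+00] [ 0.3974555  -2.3305961   0.08974413] [0.00099224 0.97220715 0.23404475 0.00594411]
```

View pics/w2.png

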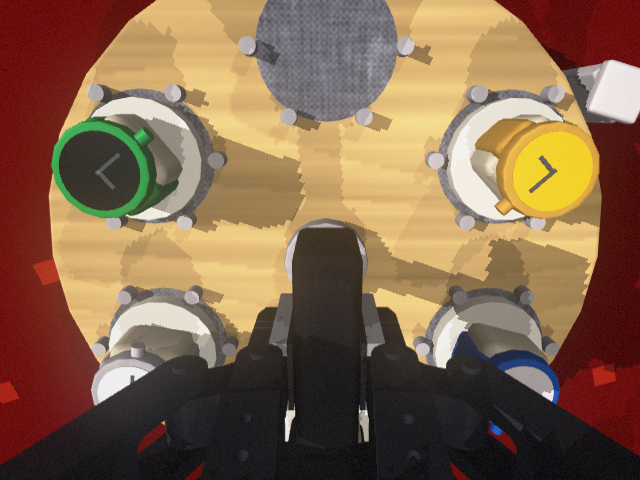

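The gold watch (548,165) now lies on the line to the white marker (612,92), and all the watches are seated. Release, wait, then lift.

Call:
servo_tool([
  {"grip": 0.6,"x": 0,"y": 0,"z": 0,"roll": 0},
  {"grip": 0.4,"x": 0,"y": 0,"z": 0,"roll": 0},
  {"grip": 0.2,"x": 0,"y": 0,"z": 0,"roll": 0},
  {"grip": 0,"x": 0,"y": 0,"z": 0,"roll": 0},
  {"grip": 0,"x": 0,"y": 0,"z": 0,"roll": 0},
])

```text
clock: 6.72
tcp_pos: [0.5632, 0.0824, 0.1391]
orientation: [-0.0, 0.972, 0.234, -0.0]
wrist_force: [-0.3, 0.1, -0.5]
finger_gap: 0.078
grip_force: 0.0
```

Call:
servo_tool([
  {"grip": 0,"x": 0,"y": 0,"z": 0,"roll": 0},
  {"grip": 0,"x": 0,"y": 0,"z": 0,"roll": 0},
  {"grip": 0,"x": 0,"y": 0,"z": 0,"roll": 0},
  {"grip": 0,"x": 0,"y": 0,"z": 0,"roll": 0},
])

```text
clock: 7.05
tcp_pos: [0.5637, 0.0825, 0.1393]
orientation: [-0.0, 0.972, 0.234, 0.0]
wrist_force: [-0.6, -0.9, 0.3]
finger_gap: 0.0855
grip_force: 0.0
```

Call:
servo_tool([
  {"grip": 0,"x": 0,"y": 0,"z": -15,"roll": 0},
  {"grip": 0,"x": 0,"y": 0,"z": -25,"roll": 0},
  {"grip": 0,"x": 0,"y": 0,"z": -30,"roll": 0},
  {"grip": 0,"x": 0,"y": 0,"z": -30,"roll": 0},
  {"grip": 0,"x": 0,"y": 0,"z": -15,"roll": 0},
])

```text
clock: 7.47
tcp_pos: [0.5648, 0.0825, 0.2582]
orientation: [0.001, 0.972, 0.234, 0.002]
wrist_force: [0.3, -0.1, -0.5]
finger_gap: 0.0852
grip_force: 0.0
```

Call:
servo_tool([
  {"grip": 0,"x": 0,"y": 0,"z": 0,"roll": 0},
  {"grip": 0,"x": 0,"y": 0,"z": 0,"roll": 0},
  {"grip": 0,"x": 0,"y": 0,"z": 0,"roll": 0},
  {"grip": 0,"x": 0,"y": 0,"z": 0,"roll": 0},
  {"grip": 0,"x": 0,"y": 0,"z": 0,"roll": 0},
])

```text
clock: 7.88
tcp_pos: [0.5629, 0.0824, 0.2527]
orientation: [-0.0, 0.972, 0.234, -0.001]
wrist_force: [0.2, -0.2, 0.5]
finger_gap: 0.0856
grip_force: 0.0
```

Call:
servo_tool([
  {"grip": 0,"x": 0,"y": 0,"z": 0,"roll": 0},
  {"grip": 0,"x": 0,"y": 0,"z": 0,"roll": 0},
  {"grip": 0,"x": 0,"y": 0,"z": 0,"roll": 0},
  {"grip": 0,"x": 0,"y": 0,"z": 0,"roll": 0},
  {"grip": 0,"x": 0,"y": 0,"z": 0,"roll": 0},
])

```text
clock: 8.3
tcp_pos: [0.5637, 0.0825, 0.2542]
orientation: [-0.0, 0.972, 0.234, -0.0]
wrist_force: [-0.1, 0.3, 0.8]
finger_gap: 0.0852
grip_force: 0.0
```

```bash
python3 - <<'E'
from h import *
print(env.get_state()["tcp_pos"])
cv2.imwrite("pics/w3.png",env.read_camera("wrist")[:,:,::-1])
E
```

```text
[0.56370005 0.08247889 0.25423595]
```

View pics/w3.png

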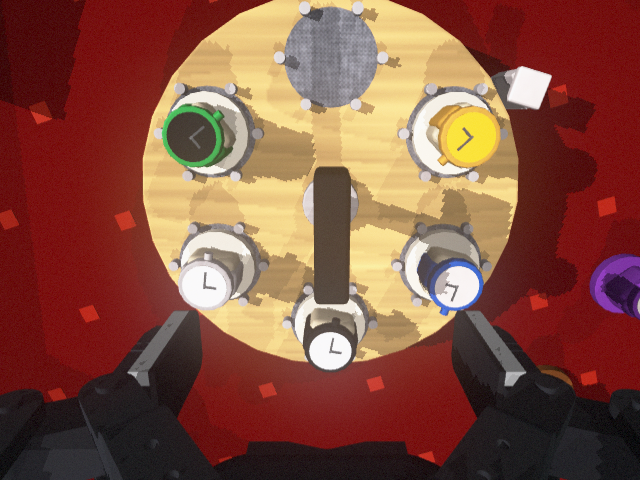

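The gold watch (470,137) lies on the line from the axis to the marker (528,88). The handle is square to the tool, so the disc sits in its click; all five watches are seated and the gripper is clear.

```bash
python3 -c "
from workcell import env
print(env.hand_in())"
```

```text
the job is handed in; nothing more can be done
None
```

I turned the stand 120° clockwise; the gold watch now stands at the white marker, settled in its click, with all the watches still in their pockets, and I have handed the job in.

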